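# Refit the strainer disc in the filter cassette

### The job

Slide the larger of the two loose strainer discs into the empty top slot of the filter cassette, through its open front, until it is fully home and lies flat on the slot's floor with its tab sticking straight out of the front. Let go of it, and leave the smaller disc where it lies.

Things in the scene. Friction and masses are not known exactly. Their poses are not given: they have to be found in the camera images.
- large_disc: Disc to load: flat spoked steel strainer disc, 90 mm diameter, 6 mm thick, 0.12 kg, lying flat. Origin: centre of its underside, z up. A 16 mm wide tab runs along its own -x to 97 mm from the origin; on it stands a black upright grip, 24 (x) by 16 (y) mm, centre x = -85 mm, from z = 6 to 40 mm: pinch it across y. Centre of mass near x = -15 mm.
- small_disc: The wrong disc, to be left alone: same make, but only 62 mm in diameter, with the same tab and grip (grip centre at x = -71 mm). Origin and axes as for the large one.
- top_slot (a point): On the floor of the empty top slot: where the large disc's origin lies when fully home (rim 3 mm short of the back wall). x points into the slot, z up. Front edge at x = -40 mm, back wall at +48 mm; 110 mm wide, 26 mm clear height under two 24 mm wide lips along its sides (lip tops z = 30 mm, the rack's highest point). Too narrow between the lips to enter from above.
- cassette: The fixed grey sheet-metal rack, 94 mm deep (x), 122 wide, on levelling feet; its height varies (top slot's floor 57 to 90 mm above the bench). Origin: underside of its base plate, 54 mm under point top_slot, same axes; open front to -x. Its lower slot holds a fixed disc like the large one, whose grip stands out in front at x = -85 mm, its top 4 mm below the top slot's floor.
Mind the look-alikes: they are no part of the job. Leave any yellow look-alike of the large_disc alone.

How it is judged (in metres and radians):
At the end, for the whole second after the job is handed in: The large disc lies at rest and flat (within 6 degrees) on the floor of the top slot, its centre within 13 mm of fully home along the slot and 14 mm across it, its tab pointing out of the front within 17 degrees (x of large_disc in the frame of top_slot between -0.013 and 0.01 m and y of large_disc in the frame of top_slot between -0.014 and 0.014 m and z of large_disc in the frame of top_slot between -0.005 and 0.006 m and angle between large_disc's own z axis and vertical below 0.1 rad and angle between the x axis of large_disc and the x axis of top_slot, either way round below 0.3 rad and linear speed of large_disc below 0.02 m/s); the robot touches nothing.
It fails at once if the small disc was moved by more than 30 mm (distance of small_disc from where it was at the start of the episode above 0.03 m).
It also fails if it takes over 45 s, if anything falls off the work surface, if the arm or the gripper's body presses on something with over 40 N, if the wrist force passes 120 N, or if a joint passes its speed limit or range.

### The arm

A 7-joint arm with a two-finger parallel gripper is mounted at the origin on a cart in front of the work surface, level with it; the furniture and walls round the work are solid. World frame = base frame: x ahead of the robot, y to its left, z up, the work surface at z = 0. Lengths are in m, angles in degrees, forces in N, time in s.
With the tool pointing down it reaches from about 0.425 to 0.875 m from the base axis. Payload 4.7 kg.
Tool frame: the origin (TCP) lies at the very end of the fingers, on their centre line; the grasp point (between the pads) lies 19 mm behind it; z points along the fingers, y is the line along which they close (so a half turn about z gives the same grasp; the last joint's range is limited). The gripper opens to 87 mm and grips with 3 to 60 N. Pads are 19 mm wide; open, the fingers measure 117 mm over their backs; the gripper's body (75 mm by 190 mm) begins 51 mm behind the grasp point.
Start: joints at [65.438, 18.392, -4.016, 83.108, 1.295, 78.541, -3.26], TCP at [0.278, -0.587, 0.184] pointing down, gripper open.
Joint ranges: [-163.93, 163.93], [-17.29, 119.83], [-79.2, 71.16], [3.27, 140.29], [-89.18, 269.18], [5.43, 117.66], [-154.24, 154.24]. Speed limits (degrees/s): [147.25, 147.25, 180, 180, 180, 180, 180].

### API

Orientations are given as [roll, pitch, yaw] about the fixed x, y, z axes, in that order (R = Rz(yaw) Ry(pitch) Rx(roll)).
In Python, from cell import telemetry, cams, env gives the robot as it stands.
- The arm moves only by the tool arm_command, never from a script. Its argument "series" is text: rows parted by semicolons, each of 5 numbers parted by spaces: the shift along the tool's x, y, z in mm, then the turn about the tool's z in rad, then the closure in counts, from 0 (fully open) to 255 (shut). A call has 1 to 20 rows; each row shifts and turns the commanded pose from where the row before left it, along the tool's axes as they then stand; what a row does not reach is not made up. A row lasts 1/12 s, in which the tool goes at most 41.7 mm and 7.16 degrees, less where a joint would pass 70% of its speed; a pose out of reach is approached as far as the arm can. A call is refused whole if a number of a shift passes 41.7 or a number of a turn 0.125, either way. A call with a gripper value outside its range is refused whole. The fingers move at their own pace and stop on an object; "squeeze" is the grip in N (left out, the last holds). Time passes only in rows, so rows that do not move let the fingers close. It gives the time, the measured TCP pose, the force, the opening and the grip force at its end, in the units of the state.
- telemetry.get_obs(): the state, without advancing time (a new reading comes with each control period).
- cams.read_camera(name): name is "side" or "top"; returns the picture (384x512x3 uint8, blue, green, red); there is no depth.
- cams.calibration(name): a dict with "K" (3x3 intrinsics, pixels), "origin" and "rotation" of the camera in the world. Camera axes: x right, y down, z forward; pixel columns grow to the right and rows downward; lengths in m; the calibration is good to about 2 mm. A picture is of the moment at which its call begins. calibration takes no time and is no camera call.
- env.sign_off(): hands the job in; it is judged then, once.
The state is a dict: "time_s": time; "qpos": joint angles; "joint_velocities": joint speeds; "effort": joint torques, N m; "tool_pos": TCP position; "tool_rot": TCP orientation; "force": force on the tool from outside, world axes, zero at the start; "wrist_torque": the same for the moment, N m; "grip_width": finger opening in m; "grasp_force": force on a finger pad.
Only numpy, scipy, OpenCV 4.12 (cv2) and the standard library are available. Lean on these libraries where they do the work, as an engineer would, in place of code of your own. Each camera call takes 0.05 s, during which the arm holds its last target. There are 200 camera calls.

## Working session

There is one attempt and no reset: what is moved stays moved. The work goes in short steps, Python scripts to look and compute and a tool call to move; the robot and the scene stay as the last step left them, time stands still between calls to the robot, and variables do not carry over. Pictures are saved under pics/ and viewed, at most 10 in all, crops included, and the job is handed in when it is done.

Besides the shell and the picture viewer there is one more tool, called after "Call:" by a JSON object that holds its "fn" and its "kwargs". arm_command: Moves the arm, as the interface text tells. Its arguments: {"type":"object","properties":{"series":{"type":"string"},"squeeze":{"type":"number"}},"required":["series"]}

```bash
mkdir -p pics; python3 - <<'E'
from cell import telemetry,cams,env
import cv2,numpy as np
o=telemetry.get_obs();print(o['time_s'],o['tool_pos'],o['tool_rot'],o['grip_width'])
for n in('side','top'):
    cv2.imwrite(f'pics/{n}0.png',cams.read_camera(n));c=cams.calibration(n);print(n,np.round(c['K'],1).tolist(),c['origin'],np.round(c['rotation'],3).tolist())
E
```

```text
0.0 [ 0.27816994 -0.58678269  0.18267814] [-1.79892267e+02  6.32591516e-03  2.53690824e+01] 0.08704590591779537
side [[418.2, 0.0, 254.9], [0.0, 418.2, 190.5], [0.0, 0.0, 1.0]] [-0.02826093  0.93947224  0.84517981] [-129.582, -0.96, -143.102]
top [[480.3, 0.0, 252.5], [0.0, 480.3, 196.0], [0.0, 0.0, 1.0]] [0.20380843 0.18847956 1.71261244] [-170.575, -0.181, -89.948]
```

View pics/side0.png

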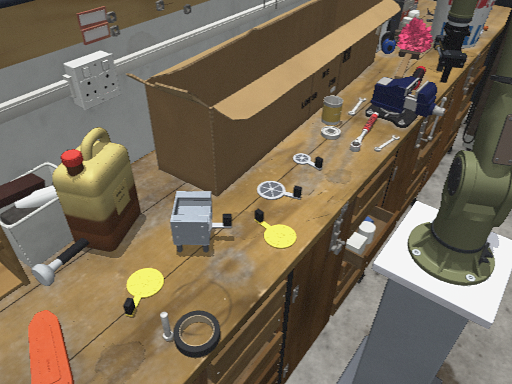

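View pics/top0.png

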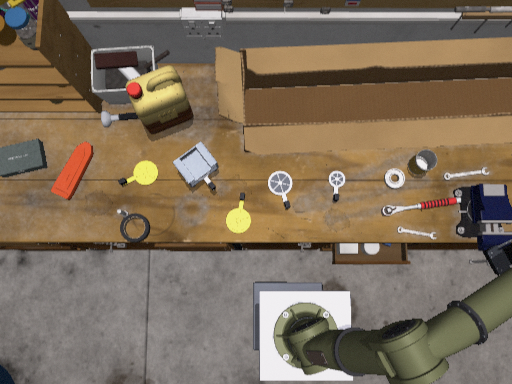

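The side view shows the spoked large disc at (272,189) with its grip at (298,192), the small disc at (303,159), and the cassette at (192,218) with the lower grip at (228,220). In the top view they are at (280,183)/(287,205), (337,179) and (196,165)/(212,187). Zooming in for exact pixels.

```bash
cat > h.py <<'E'
from cell import telemetry,cams,env
import cv2,numpy as np
from scipy.spatial.transform import Rotation as Ro
def cam(n):
    c=cams.calibration(n);return np.array(c['K']),np.array(c['origin']),Ro.from_euler('xyz',c['rotation'],degrees=True).as_matrix()
def ray(n,p):
    K,o,R=cam(n);return o,R@np.linalg.solve(K,[p[0],p[1],1.])
def plane(n,p,z):
    o,d=ray(n,p);return o+d*(z-o[2])/d[2]
def tri(ps,pt):
    o1,d1=ray('side',ps);o2,d2=ray('top',pt)
    s=np.linalg.lstsq(np.c_[d1,-d2],o2-o1,rcond=None)[0]
    a=o1+d1*s[0];b=o2+d2*s[1];return (a+b)/2,np.linalg.norm(a-b)
def proj(n,X):
    K,o,R=cam(n);v=K@(R.T@(np.array(X)-o));return v[:2]/v[2]
E
python3 - <<'E'
import cv2,numpy as np
from h import *
s=cv2.imread('pics/side0.png');t=cv2.imread('pics/top0.png')
a=cv2.resize(s[175:265,155:315],None,fx=5,fy=5,interpolation=cv2.INTER_CUBIC)
b=cv2.resize(t[135:225,165:325],None,fx=5,fy=5,interpolation=cv2.INTER_CUBIC)
cv2.imwrite('pics/sc.png',a);cv2.imwrite('pics/tc.png',b)
for n,im,r in(('side',s,(175,260,200,320)),('top',t,(150,225,180,320))):
    m=np.zeros(im.shape[:2],np.uint8);y0,y1,x0,x1=r
    m[y0:y1,x0:x1]=(im[y0:y1,x0:x1].max(2)<50)*255
    k,_,st,c=cv2.connectedComponentsWithStats(m)
    for i in range(1,k):
        if st[i,4]>15:print(n,'black',st[i],c[i].round(1))
E
```

```text
side black [294 186   8  12  68] [297.  191.5]
side black [255 209   8  13  72] [258.5 215.7]
side black [223 217   9   9  63] [226.7 221.3]
```

View pics/sc.png

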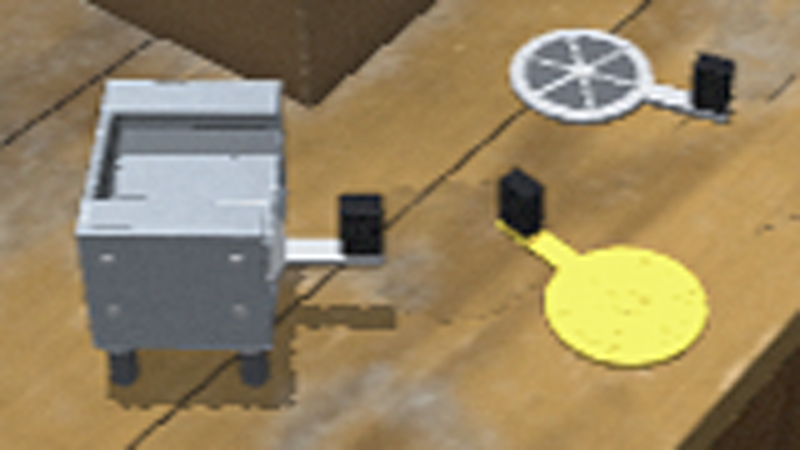

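View pics/tc.png

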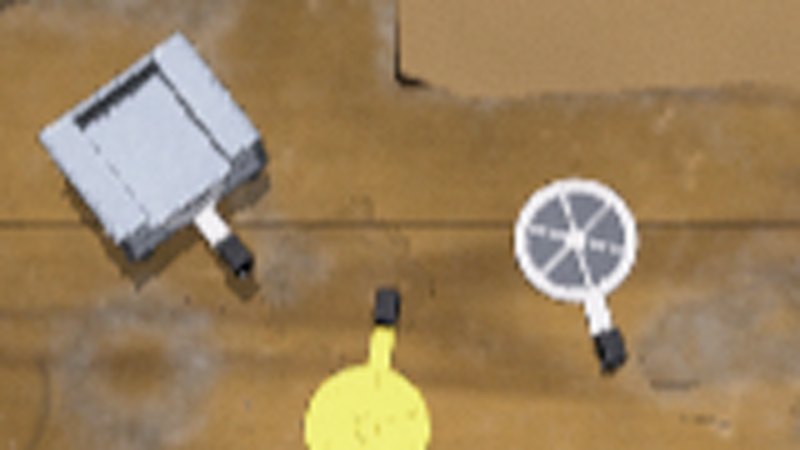

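Crops: the rack's lip-top corners are visible in both. In the side crop they are (78,233), (272,235), (105,82) and (282,82). In the top crop they are (42,137), (130,250), (180,33) and (263,140). The large disc's ring is clean in both views. Triangulating.

```bash
python3 - <<'E'
from h import *
s=cv2.imread('pics/side0.png');t=cv2.imread('pics/top0.png')
S=lambda u,v:((u+.5)/5-.5+155,(v+.5)/5-.5+175)
T=lambda u,v:((u+.5)/5-.5+165,(v+.5)/5-.5+135)
P={}
for k,a,b in(('Lback',(78,233),(42,137)),('Lfront',(272,235),(130,250)),('Rback',(105,82),(180,33)),('Rfront',(282,82),(263,140)),
 ('gripL centre',(713,83),(609,350)),('gripL topc',(715,60),(611,348)),('gripR lower topc',(361,200),(233,250))):
    p,e=tri(S(*a),T(*b));P[k]=p;print(k,p.round(4),round(e,4))
xd=(P['Lfront']-P['Lback']+P['Rfront']-P['Rback']);print('slot yaw',np.degrees(np.arctan2(-xd[1],-xd[0])),'depths',np.linalg.norm(xd)/2)
yd=P['Lfront']-P['Rfront']+P['Lback']-P['Rback'];print('yaw from y',np.degrees(np.arctan2(yd[1],yd[0]))-90,'width',np.linalg.norm(yd)/2)
# disc rings
C={}
for n,im,(x0,y0,x1,y1) in(('side',s,(255,178,286,202)),('top',t,(266,169,294,197))):
    r=im[y0:y1,x0:x1].astype(int);sat=r.max(2)-r.min(2)
    m=((sat<45)&(r.max(2)>60)).astype(np.uint8)
    cs,_=cv2.findContours(m,cv2.RETR_EXTERNAL,cv2.CHAIN_APPROX_NONE)
    c=max(cs,key=cv2.contourArea);e=cv2.fitEllipse(cv2.convexHull(c));p=np.array(e[0])+[x0,y0];C[n]=p
    print(n,p.round(2),e[1],plane(n,p,.006).round(4))
print(tri(C['side'],C['top']))
for n,(x0,y0,x1,y1) in(('top',(280,196,295,212)),('top',(205,178,220,193)),('side',(288,182,306,202)),('side',(219,210,235,230))):
    r=(s if n=='side' else t)[y0:y1,x0:x1];m=(r.max(2)<85).astype(np.uint8)
    k,_,st,c=cv2.connectedComponentsWithStats(m);i=1+st[1:,4].argmax();C[n+str(x0)]=c[i]+[x0,y0];print(n,st[i],c[i]+[x0,y0])
print('L grip',tri(C['side288'],C['top280']),'lower grip',tri(C['side219'],C['top205']))
print(telemetry.get_obs()['time_s'])
E
```

```text
Lback [0.5855 0.4546 0.117 ] 0.0004
Lfront [0.5088 0.394  0.1145] 0.0021
Rback [0.6591 0.3622 0.1169] 0.0002
Rfront [0.5833 0.304  0.1178] 0.0006
gripL centre [0.4517 0.0628 0.0271] 0.0024
gripL topc [0.4511 0.0631 0.0455] 0.001
gripR lower topc [0.512  0.3253 0.0871] 0.0027
slot yaw 37.93691575626012 depths 0.09666222066878355
yaw from y 39.10036466159269 width 0.11752205772795035
side [271.09 189.9 ] (19.21988868713379, 29.379024505615234) [0.5315 0.0854 0.006 ]
top [280.03 183.17] (24.253252029418945, 26.41077995300293) [0.5343 0.084  0.006 ]
(array([0.53387508, 0.08344063, 0.00377114]), np.float64(0.0018384184696181593))
top [ 4  5  6  8 37] [286.62162162 204.45945946]
top [ 3  4  8  9 41] [211.82926829 186.14634146]
side [ 6  4  8 12 80] [297.2125 191.225 ]
side [  4   4  10  12 103] [227.04854369 219.50485437]
L grip (array([0.45226248, 0.06193675, 0.0261433 ]), np.float64(0.002583917884416662)) lower grip (array([0.51075442, 0.32504483, 0.06932395]), np.float64(0.0007898102487663269))
0.1
```

Call:
{"fn": "arm_command", "kwargs": {"series": "0 0 -20 0.09 0;0 0 -20 0.09 0;19.6 -14.6 0 0 0;19.6 -14.6 0 0 0;19.6 -14.6 0 0 0;19.6 -14.6 0 0 0;19.6 -14.6 0 0 0;19.6 -14.6 0 0 0;19.6 -14.6 0 0 0;19.6 -14.6 0 0 0;19.6 -14.6 0 0 0;19.6 -14.6 0 0 0;19.6 -14.6 0 0 0;19.6 -14.6 0 0 0;19.6 -14.6 0 0 0;19.6 -14.6 0 0 0;19.6 -14.6 0 0 0;19.6 -14.6 0 0 0", "squeeze": 45}}

```text
time_s: 1.6
tool_pos: [0.5209, -0.2792, 0.2233]
tool_rot: [-180.0, 0.0, 15.1]
force: [0.2, -0.2, 0.6]
grip_width: 0.0868
grasp_force: 0.0
```

Call:
{"fn": "arm_command", "kwargs": {"series": "1.3 -19.3 0 0 0;1.3 -19.3 0 0 0;1.3 -19.3 0 0 0;1.3 -19.3 0 0 0;1.3 -19.3 0 0 0;1.3 -19.3 0 0 0;1.3 -19.3 0 0 0;1.3 -19.3 0 0 0;1.3 -19.3 0 0 0;1.3 -19.3 0 0 0;1.3 -19.3 0 0 0;1.3 -19.3 0 0 0;1.3 -19.3 0 0 0;1.3 -19.3 0 0 0;1.3 -19.3 0 0 0;1.3 -19.3 0 0 0;1.3 -19.3 0 0 0;1.3 -19.3 0 0 0;0 0 0 0 0;0 0 0 0 0"}}

```text
time_s: 3.27
tool_pos: [0.4526, 0.0619, 0.2236]
tool_rot: [180.0, 0.0, 15.2]
force: [-0.4, -0.4, 0.4]
grip_width: 0.0871
grasp_force: 0.0
```

Call:
{"fn": "arm_command", "kwargs": {"series": "0 0 20 0 0;0 0 20 0 0;0 0 20 0 0;0 0 20 0 0;0 0 20 0 0;0 0 20 0 0;0 0 20 0 0;0 0 20 0 0;0 0 20 0 0;0 0 14 0 0;0 0 10 0 0;0 0 10 0 0;0 0 0 0 0;0 0 0 0 0"}}

```text
time_s: 4.43
tool_pos: [0.453, 0.0609, 0.0096]
tool_rot: [-180.0, 0.0, 15.0]
force: [0.3, -0.4, -0.1]
grip_width: 0.0868
grasp_force: 0.0
```

```bash
python3 - <<'E'
from h import *
s=cams.read_camera('side');t=cams.read_camera('top')
cv2.imwrite('pics/g1.png',np.vstack([cv2.resize(s[140:230,230:350],None,fx=5,fy=3.3),cv2.resize(t[150:230,250:370],None,fx=5,fy=3.3)]))
print(telemetry.get_obs()['tool_pos'])
E
```

```text
[0.45385072 0.06117682 0.01050449]
```

View pics/g1.png

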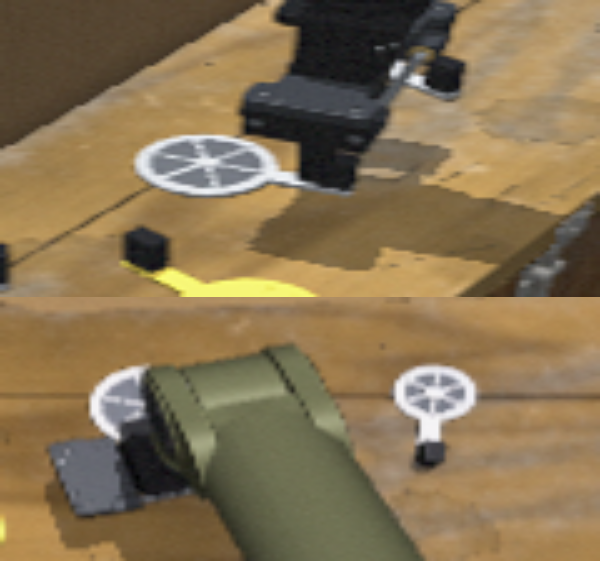

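The gripper straddles the grip squarely and is clear of the disc and the small one. Closing and lifting.

Call:
{"fn": "arm_command", "kwargs": {"series": "0 0 0 0 255;0 0 0 0 255;0 0 0 0 255;0 0 0 0 255;0 0 0 0 255;0 0 0 0 255;0 0 0 0 255;0 0 0 0 255;0 0 0 0 255;0 0 0 0 255;0 0 0 0 255;0 0 0 0 255", "squeeze": 50}}

```text
time_s: 5.53
tool_pos: [0.453, 0.0612, 0.0097]
tool_rot: [180.0, 0.0, 15.1]
force: [-0.5, -0.1, 0.2]
grip_width: 0.0151
grasp_force: 0.0
```

Call:
{"fn": "arm_command", "kwargs": {"series": "0 0 -5 0 255;0 0 -10 0 255;0 0 -15 0 255;0 0 -15 0 255;0 0 -15 0 255;0 0 -15 0 255;0 0 -15 0 255;0 0 -15 0 255;0 0 -15 0 255;0 0 -10 0 255;0 0 -5 0 255;0 0 0 0 255"}}

```text
time_s: 6.53
tool_pos: [0.4539, 0.0613, 0.1462]
tool_rot: [179.9, -0.1, 15.1]
force: [-0.1, -0.0, 0.2]
grip_width: 0.0003
grasp_force: 0.0
```

The gripper closed to zero, so the grip was missed. Looking.

```bash
python3 - <<'E'
from h import *
s=cams.read_camera('side');t=cams.read_camera('top')
cv2.imwrite('pics/s2.png',s);cv2.imwrite('pics/t2.png',t)
cv2.imwrite('pics/g2.png',np.vstack([cv2.resize(s[140:230,230:350],None,fx=5,fy=3.3),cv2.resize(t[150:230,250:370],None,fx=5,fy=3.3)]))
E
```

```text
(no output)
```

View pics/g2.png

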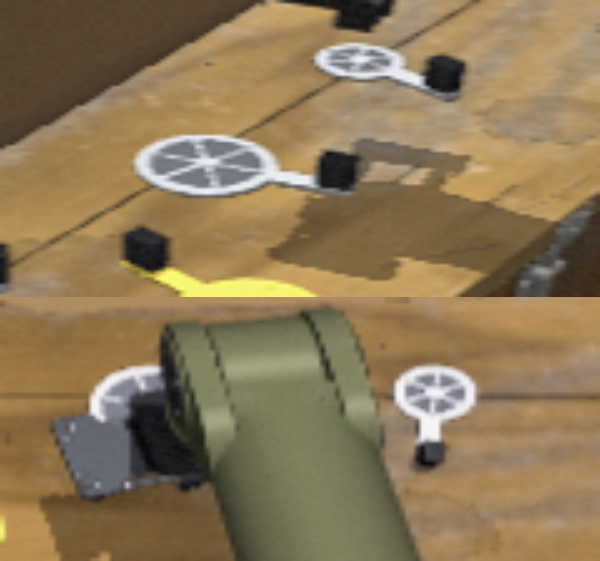

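```bash
python3 - <<'E'
from h import *
for f in('pics/side0.png','pics/s2.png'):
    im=cv2.imread(f);x0,y0,x1,y1=255,178,286,202
    r=im[y0:y1,x0:x1].astype(int);m=((r.max(2)-r.min(2)<45)&(r.max(2)>60)).astype(np.uint8)
    c=max(cv2.findContours(m,0,cv2.CHAIN_APPROX_NONE)[0],key=cv2.contourArea);e=cv2.fitEllipse(cv2.convexHull(c));print(np.array(e[0])+[x0,y0])
    r=im[182:202,288:306];k,_,st,c=cv2.connectedComponentsWithStats((r.max(2)<85).astype(np.uint8));i=1+st[1:,4].argmax();print(st[i],c[i]+[288,182])
o=telemetry.get_obs();print({k:o[k] for k in('time_s','tool_pos','grip_width','grasp_force')})
a=cv2.imread('pics/s2.png')
# where TCP at grasp and pads would project
for X in([.453,.061,.0097],[.453,.061,.029]):print(proj('side',X))
E
```

```text
[271.08615112 189.902174  ]
[ 6  4  8 12 80] [297.2125 191.225 ]
[271.08615112 189.902174  ]
[ 6  4  8 12 84] [297.38095238 191.32142857]
{'time_s': 6.6333, 'tool_pos': array([0.45267902, 0.06118515, 0.14439761]), 'grip_width': 0.0006051560532214654, 'grasp_force': 0.0}
[296.33731837 194.95697877]
[296.8386028  190.16203812]
```

The disc hasn't moved at all: the fingers were probably only just arriving when I lifted. Retrying with a longer close, watching the force.

Call:
{"fn": "arm_command", "kwargs": {"series": "0 0 0 0 0;0 0 0 0 0;0 0 0 0 0;0 0 0 0 0;0 0 0 0 0;0 0 0 0 0;0 0 0 0 0;0 0 0 0 0;0 0 0 0 0;0 0 0 0 0;0 0 0 0 0;0 0 0 0 0"}}

```text
time_s: 7.63
tool_pos: [0.453, 0.0612, 0.1447]
tool_rot: [180.0, 0.0, 15.1]
force: [0.4, 0.5, 0.6]
grip_width: 0.0727
grasp_force: 0.0
```

Call:
{"fn": "arm_command", "kwargs": {"series": "0 0 10 0 0;0 0 15 0 0;0 0 15 0 0;0 0 15 0 0;0 0 15 0 0;0 0 15 0 0;0 0 15 0 0;0 0 15 0 0;0 0 10 0 0;0 0 10 0 0;0 0 0 0 0;0 0 0 0 0"}}

```text
time_s: 8.63
tool_pos: [0.4526, 0.0613, 0.0094]
tool_rot: [-180.0, 0.1, 15.1]
force: [-0.6, -0.4, 0.6]
grip_width: 0.0871
grasp_force: 0.0
```

Call:
{"fn": "arm_command", "kwargs": {"series": "0 0 0 0 255;0 0 0 0 255;0 0 0 0 255;0 0 0 0 255;0 0 0 0 255;0 0 0 0 255;0 0 0 0 255;0 0 0 0 255;0 0 0 0 255;0 0 0 0 255;0 0 0 0 255;0 0 0 0 255;0 0 0 0 255;0 0 0 0 255;0 0 0 0 255;0 0 0 0 255", "squeeze": 50}}

```text
time_s: 9.97
tool_pos: [0.453, 0.0612, 0.0097]
tool_rot: [180.0, -0.0, 15.1]
force: [0.9, 0.2, -0.3]
grip_width: 0.0007
grasp_force: 0.0
```

```bash
python3 - <<'E'
from h import *
s=cams.read_camera('side');cv2.imwrite('pics/s3.png',s)
o=cv2.imread('pics/side0.png')
cv2.imwrite('pics/g3.png',np.vstack([cv2.resize(s[165:210,250:330],None,fx=7,fy=6,interpolation=2),cv2.resize(o[165:210,250:330],None,fx=7,fy=6,interpolation=2)]))
print(plane('top',(286.6,204.46),.03),plane('side',(297.2,191.2),.023),proj('top',[.453,.0612,.0097]),proj('top',[.453,.0612,.04]))
E
```

```text
[0.45288632 0.06280731 0.03      ] [0.45294135 0.05811843 0.023     ] [286.63405466 205.25836278] [287.26361452 204.01302113]
```

View pics/g3.png

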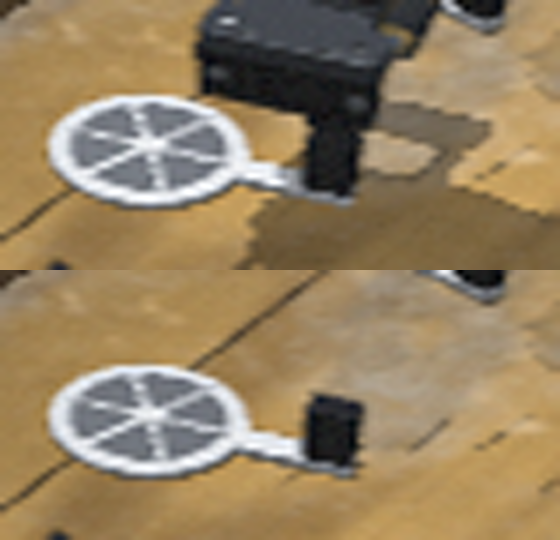

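```bash
python3 - <<'E'
from h import *
o=telemetry.get_obs();print(o['tool_pos'],o['tool_rot'],o['grip_width'],o['qpos'],o['wrist_torque'])
y=np.radians(15.1);c=np.array([.453,.0612,0]);ux=np.array([np.cos(y),np.sin(y),0]);uy=np.array([np.sin(y),-np.cos(y),0])
for n in('side','top'):
  for b in(-.0435,0,.0435):
    print(n,b,[proj(n,c+b*uy+a*ux+[0,0,z]).round(1).tolist() for a,z in((-.0095,.0097),(.0095,.0097),(0,.08))])
g=cv2.imread('pics/g1.png')[:297];g=cv2.resize(g,(120,90),interpolation=cv2.INTER_AREA)
s2=cv2.imread('pics/s2.png');s3=cv2.imread('pics/s3.png')
def f(a):return cv2.resize(a,None,fx=8,fy=8,interpolation=cv2.INTER_CUBIC)[:, :]
A=f(g[10:70,35:83]);B=f(s3[150:210,265:313]);cv2.imwrite('pics/g4.png',np.hstack([A,B]))
E
```

```text
[0.45299203 0.06124339 0.00974022] [ 1.79992685e+02 -5.49384492e-04  1.50598332e+01] 0.0003367606532735898 [ 23.19235057   6.93587547 -35.55174988 119.6664908    4.93933254
  54.78080028 -89.9539217 ] [0.04311684 0.04831524 0.01235011]
side -0.0435 [[295.0, 204.3], [289.0, 202.7], [293.8, 185.5]]
side 0 [[299.2, 195.8], [293.4, 194.2], [298.2, 177.1]]
side 0.0435 [[303.3, 187.6], [297.6, 186.1], [302.4, 169.1]]
top -0.0435 [[275.6, 210.9], [274.2, 205.8], [275.9, 205.5]]
top 0 [[287.4, 207.8], [285.9, 202.7], [288.1, 202.3]]
top 0.0435 [[299.0, 204.7], [297.6, 199.6], [300.3, 199.1]]
```

View pics/g4.png

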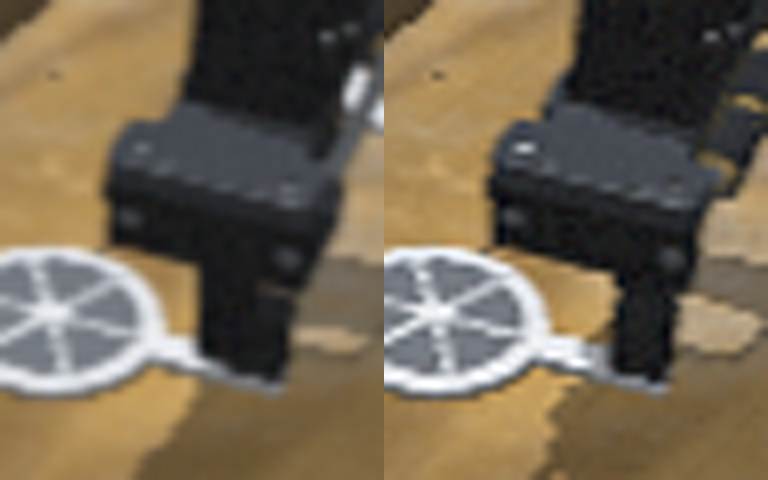

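```bash
python3 - <<'E'
from h import *
s2=cv2.imread('pics/s2.png')
for z in(.146,.165,.175,.185,.2):print(z,proj('side',[.4535,.0613,z]).round(1))
r=s2[120:160,280:325].max(2)
for y in range(r.shape[0]):print(120+y,''.join('#' if v<60 else '.' for v in r[y]))
E
```

```text
0.146 [299.9 159. ]
0.165 [300.5 153.6]
0.175 [300.8 150.7]
0.185 [301.1 147.7]
0.2 [301.5 143.3]
120 ...............###################..####.....
121 .................##############.......##.....
122 ....................###########..###..##.....
123 ........................######.########......
124 ..........................####.#####.#.......
125 ............................#..#######.......
126 ............................#########........
127 .###............................####.........
128 .########.........................##.........
129 .############.....................##.........
130 .################.................#..........
131 .####################........#....#..........
132 .#########################.###...#...........
133 .#############################...............
134 .#..#########################................
135 .#...########################................
136 .############################................
137 .############################................
138 #############################................
139 ...#####################..###................
14
[... 297 characters left out ...]

146 ..................########...................
147 .................########....................
148 ..................######.....................
149 .......................#.....................
150 .............................................
151 .............................................
152 .............................................
153 .............................................
154 .............................................
155 .............................................
156 .............................................
157 .....................................###.....
158 ....................................#####....
159 ....................................#######..
```

```bash
python3 - <<'E'
from h import *
c=np.array([.2782,-.5868,.1827]);y=np.radians(25.4);uy=np.array([np.sin(y),-np.cos(y),0])
for n in('side','top'):
  print(n,[(b,z,proj(n,c+b*uy+[0,0,z]).round(1).tolist()) for b in(-.0435,0,.0435) for z in(0,.04,.07)])
for f,(x0,y0,x1,y1) in(('side0',(430,15,480,90)),('top0',(470,230,512,285))):
  r=cv2.imread(f'pics/{f}.png')[y0:y1,x0:x1].max(2);print(f,x0)
  for i in range(len(r)):print(y0+i,''.join('#' if v<60 else '+' if v<90 else '.' for v in r[i]))
E
```

```text
side [(-0.0435, 0, [439.1, 91.8]), (-0.0435, 0.04, [442.6, 81.2]), (-0.0435, 0.07, [445.2, 73.1]), (0, 0, [437.5, 86.5]), (0, 0.04, [440.8, 76.1]), (0, 0.07, [443.4, 68.0]), (0.0435, 0, [436.0, 81.4]), (0.0435, 0.04, [439.2, 71.1]), (0.0435, 0.07, [441.7, 63.1])]
top [(-0.0435, 0, [483.5, 258.1]), (-0.0435, 0.04, [489.7, 257.6]), (-0.0435, 0.07, [494.6, 257.3]), (0, 0, [495.4, 252.2]), (0, 0.04, [501.9, 251.5]), (0, 0.07, [507.0, 251.1]), (0.0435, 0, [507.3, 246.3]), (0.0435, 0.04, [514.1, 245.5]), (0.0435, 0.07, [519.4, 244.9])]
side0 430
15 ..+++.............####+++#+++....++++++++++.......
16 .................+######+++++++++++++++++++.......
17 .................+##########+++++++++++++#........
18 .................+########################........
19 .+#+..............+#######################........
20 #++................#######################........
21 ##+.................++##################+.........
22 ................+#++....+##############+..........
23 ...............+###+..........++++++++............
24 ...............+####+.............................
25 ...........
[... 5389 characters left out ...]
.......................########+##########
271 ........................#################+
272 ........................###############+++
273 .........................#############++++
274 ...........................##+######++++++
275 ............................#+####++++++++
276 ............................######++++++++
277 ...........................####+++++++++++
278 .........................#####++++++++++..
279 ........................###+++++++++++....
280 ......................#####++++++++++.....
281 .....................####++++++++++.......
282 ...................#####++++++++++++......
283 ..................####+++++++++++.........
284 ................####+#+++++++++.+.........
```

The masks answer it. In the start image both open fingertips sit about 40 mm above where the reported TCP projects, and in the lifted picture about 37 mm above. So the real tips are about 38 mm short of the stated TCP, and the fingers closed above the grip. I'll open and go about 28 mm lower in small steps, watching the force.

Call:
{"fn": "arm_command", "kwargs": {"series": "0 0 0 0 0;0 0 0 0 0;0 0 0 0 0;0 0 0 0 0;0 0 0 0 0;0 0 0 0 0;0 0 0 0 0;0 0 0 0 0;0 0 0 0 0;0 0 0 0 0;0 0 0 0 0;0 0 0 0 0;0 0 0 0 0;0 0 0 0 0;0 0 4 0 0;0 0 4 0 0;0 0 4 0 0;0 0 0 0 0"}}

```text
time_s: 11.52
tool_pos: [0.452, 0.0612, -0.0034]
tool_rot: [-180.0, 0.1, 15.1]
force: [-0.7, -0.3, -0.0]
grip_width: 0.0871
grasp_force: 0.0
```

Call:
{"fn": "arm_command", "kwargs": {"series": "0 0 4 0 0;0 0 4 0 0;0 0 4 0 0;0 0 0 0 0"}}

```text
time_s: 11.85
tool_pos: [0.4522, 0.0612, -0.0152]
tool_rot: [-180.0, 0.1, 15.1]
force: [0.1, 0.1, -0.5]
grip_width: 0.087
grasp_force: 0.0
```

Call:
{"fn": "arm_command", "kwargs": {"series": "0 0 4 0 0;0 0 1 0 0;0 0 0 0 255;0 0 0 0 255;0 0 0 0 255;0 0 0 0 255;0 0 0 0 255;0 0 0 0 255;0 0 0 0 255;0 0 0 0 255;0 0 0 0 255;0 0 0 0 255;0 0 0 0 255;0 0 0 0 255;0 0 0 0 255;0 0 0 0 255;0 0 0 0 255;0 0 0 0 255", "squeeze": 50}}

```text
time_s: 13.35
tool_pos: [0.453, 0.0612, -0.0193]
tool_rot: [180.0, 0.0, 15.1]
force: [-0.3, 1.1, -0.1]
grip_width: 0.0158
grasp_force: 50.0
```

Gripped at 15.8 mm with 50 N. Lifting.

Call:
{"fn": "arm_command", "kwargs": {"series": "0 0 -3 0 255;0 0 -7 0 255;0 0 -12 0 255;0 0 -14 0 255;0 0 -14 0 255;0 0 -14 0 255;0 0 -14 0 255;0 0 -14 0 255;0 0 -14 0 255;0 0 -14 0 255;0 0 -10 0 255;0 0 -5 0 255;0 0 0 0 255"}}

```text
time_s: 14.43
tool_pos: [0.4538, 0.0613, 0.1169]
tool_rot: [179.9, -0.1, 15.1]
force: [0.1, 0.1, -1.4]
grip_width: 0.0157
grasp_force: 50.0
```

```bash
python3 - <<'E'
from h import *
s=cams.read_camera('side');t=cams.read_camera('top');cv2.imwrite('pics/s5.png',s);cv2.imwrite('pics/t5.png',t)
o=telemetry.get_obs();print(o['time_s'],o['tool_pos'],o['tool_rot'],o['grip_width'],o['force'],o['wrist_torque'])
cv2.imwrite('pics/g5.png',np.hstack([cv2.resize(s[110:210,230:330],None,fx=4,fy=4),cv2.resize(t[130:230,240:340],None,fx=4,fy=4)]))
E
```

```text
14.5333 [0.45258125 0.06119141 0.11534081] [1.79998519e+02 3.92168269e-02 1.50588309e+01] 0.015483594272154375 [-0.07468845  0.02476881 -1.11840906] [ 0.02471526  0.07816234 -0.01458039]
```

View pics/g5.png

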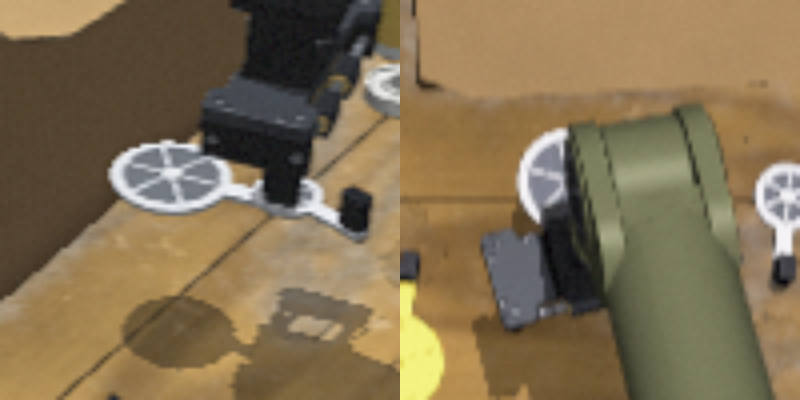

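The disc is held flat in the grip, seen from the side at crop (171,177). Checking sag numerically while moving to the slot's front.

Call:
{"fn": "arm_command", "kwargs": {"series": "1 -6 -3 0 255;2 -12 -3 0 255;3 -18 0 0 255;3 -18 0 0 255;3 -18 0 0 255;3 -18 0 0 255;3 -18 0 0 255;3 -18 0 0 255;3 -18 0 0 255;3 -18 0 0 255;3 -18 0 0 255;2 -12 0 0 255;1 -5 0 0 255;0 0 0 -0.05 255;0 0 0 -0.1 255;0 0 0 -0.1 255;0 0 0 -0.1 255;0 0 0 -0.05 255;0 0 0 0 255;0 0 0 0 255"}}

```text
time_s: 16.2
tool_pos: [0.4335, 0.2596, 0.1213]
tool_rot: [-180.0, 0.1, 37.9]
force: [0.5, -0.1, -0.3]
grip_width: 0.0157
grasp_force: 50.0
```

```bash
python3 - <<'E'
from h import *
def ring(im,x0,y0,x1,y1):
    r=im[y0:y1,x0:x1].astype(int);m=((r.max(2)-r.min(2)<45)&(r.max(2)>60)).astype(np.uint8)
    c=max(cv2.findContours(m,0,cv2.CHAIN_APPROX_NONE)[0],key=cv2.contourArea);e=cv2.fitEllipse(cv2.convexHull(c));return np.array(e[0])+[x0,y0],e[1:]
print('lifted',ring(cv2.imread('pics/s5.png'),254,143,288,165),proj('side',[.5335,.0841,.1407]))
s=cams.read_camera('side');t=cams.read_camera('top');cv2.imwrite('pics/s6.png',s);cv2.imwrite('pics/t6.png',t)
o=telemetry.get_obs();p=o['tool_pos'];y=np.radians(o['tool_rot'][2]);print(o['time_s'],p,o['tool_rot'],o['grip_width'])
c=p+[.085*np.cos(y),.085*np.sin(y),.0253];q=proj('side',c);print('exp',c,q)
x0,y0=(q-[24,18]).astype(int);x1,y1=(q+[15,18]).astype(int)
print(ring(s,x0,y0,x1,y1))
a=np.r_[0:2*np.pi:60j];e=cv2.fitEllipse(np.array([proj('side',c+[.045*np.cos(u),.045*np.sin(u),0]) for u in a],np.float32));print('exp ell',e)
r=s[y0-4:y1+4,x0-4:x1+8].astype(int);
for i in range(len(r)):print(y0-4+i,''.join('#' if v.max()<60 else 'o' if v.max()-v.min()<45 else '.' for v in r[i]))
print(x0-4)
E
```

```text
lifted (array([266.06352806, 153.2330513 ]), ((25.18150520324707, 43.30517578125), 89.38742065429688)) [272.67538169 154.26601182]
16.3 [0.43353923 0.25976425 0.12148304] [-1.79997667e+02  3.65930066e-02  3.78831076e+01] 0.01548183358671158
exp [0.50062677 0.31195872 0.14678304] [232.41801208 196.49822206]
(array([220.88383007, 194.79821587]), ((38.88823699951172, 56.809024810791016), 87.57998657226562))
exp ell ((232.3867950439453, 196.86399841308594), (22.69651222229004, 35.05054473876953), 88.60646057128906)
174 oooooooooooooooooooooooooooooooooooooooo........#oo
175 ooooooooooooooooooooooooooooooooooooooo.........ooo
176 ooooooooooooooooooooooooooooooooooooo...........ooo
177 ooooooooooooooooooooooooooooooooooooooo.........ooo
178 ooooooooooooooooooooooooooooooooooo.............ooo
179 oooooooooooooooooooooooooooooooooo..............ooo
180 ooooooooooooooooooooooooooooooooo...............ooo
181 oooooooooooooooooooooooooooooooo................o##
182 ooooooooooooooooooooooooooooooo.................o##
183 oooooooooooooooooooooooooooooo..................o##
184 ooooooooooooooooooo
[... 1184 characters left out ...]
oooooooooooooooo..o.....
206 oooooooo........oooooooooooooooooooooooooo..o......
207 oooooooo..........oooooooooooooooooooooo...o.......
208 oooooooo............oooooooooooooooooo....o........
209 oooooooo................ooooooooo..................
210 oooooooo...........................................
211 oooooooo...........................................
212 oooooooo.............................o.............
213 ooooooooo...........................o..............
214 oooooooo...........########........................
215 oooooooo...........########........................
216 oooooooo...........########........................
217 oooooooo...........########o.......................
204
```

The ring appears at centre (232,197), 35x23 px, matching the flat prediction (232.4,196.9). Lowering to mid-slot height, then entering.

Call:
{"fn": "arm_command", "kwargs": {"series": "0 0 8 0 255;0 0 12 0 255;0 0 12 0 255;0 0 8 0 255;0 0 4 0 255;0 0 0 0 255;5 0 0 0 255;5 0 0 0 255;5 -0.5 0 0 255;5 0 0 0 255;5 0 0 0 255;5 0 0 0 255;5 0 0 0 255;5 0 0 0 255;0 0 0 0 255"}}

```text
time_s: 17.55
tool_pos: [0.4657, 0.2859, 0.0778]
tool_rot: [-180.0, -0.0, 38.0]
force: [0.1, -0.3, -0.5]
grip_width: 0.015
grasp_force: 50.0
```

```bash
python3 - <<'E'
from h import *
s=cams.read_camera('side');cv2.imwrite('pics/s7.png',s)
o=telemetry.get_obs();p=o['tool_pos'];y=np.radians(o['tool_rot'][2]);print(o['time_s'],p,o['force'])
cv2.imwrite('pics/g7.png',cv2.resize(s[170:260,160:270],None,fx=7,fy=6,interpolation=2))
E
```

```text
17.6 [0.46511557 0.28548189 0.07763546] [-0.49801165  0.11711475 -0.93265243]
```

View pics/g7.png

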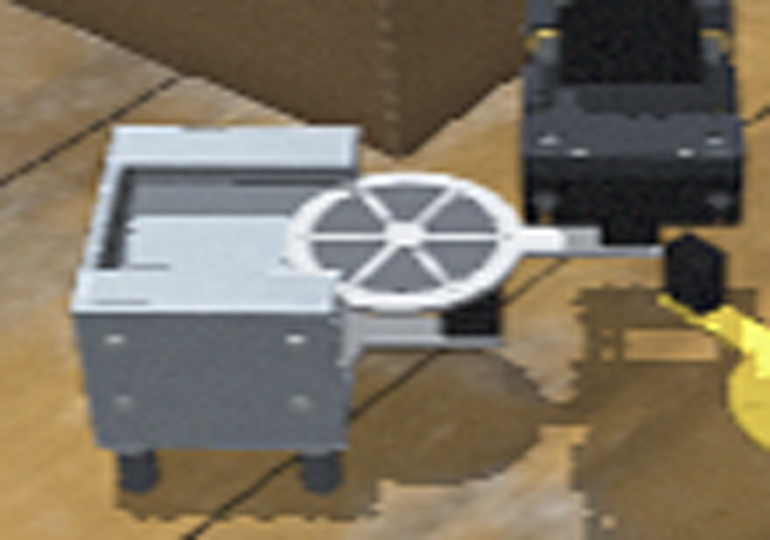

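The disc is entering the slot squarely, under the near lip and above the floor. Its rim spans crop (285–520,175–310). Continuing in with force checks.

Call:
{"fn": "arm_command", "kwargs": {"series": "5 0 0 0 255;5 0 0 0 255;5 0 0 0 255;5 0 0 0 255;5 0 0 0 255;5 0 0 0 255;5 0 0 0 255;5 0 0 0 255;4 0 0 0 255;4 0 0 0 255;0 0 0 0 255"}}

```text
time_s: 18.52
tool_pos: [0.5033, 0.3152, 0.0777]
tool_rot: [-180.0, -0.0, 38.0]
force: [0.5, -1.1, -0.6]
grip_width: 0.016
grasp_force: 50.0
```

Call:
{"fn": "arm_command", "kwargs": {"series": "2 0 0 0 255;2 0 0 0 255;2 0 0 0 255;2 0 0 0 255;2 0 0 0 255;0 0 0 0 255;0 0 0 0 255"}}

```text
time_s: 19.1
tool_pos: [0.5106, 0.3208, 0.0777]
tool_rot: [-180.0, 0.0, 38.0]
force: [-0.1, 0.7, -1.0]
grip_width: 0.0156
grasp_force: 50.0
```

Call:
{"fn": "arm_command", "kwargs": {"series": "0 0 2 0 255;0 0 2 0 255;0 0 2 0 255;0 0 1 0 255;0 0 0 0 255;0 0 0 0 255"}}

```text
time_s: 19.6
tool_pos: [0.5105, 0.3207, 0.0706]
tool_rot: [180.0, 0.0, 38.0]
force: [-0.2, 0.4, -0.5]
grip_width: 0.0154
grasp_force: 50.0
```

Call:
{"fn": "arm_command", "kwargs": {"series": "0 0 1 0 255;0 0 1 0 255;0 0 0 0 255"}}

```text
time_s: 19.85
tool_pos: [0.5106, 0.3207, 0.0686]
tool_rot: [180.0, 0.0, 38.0]
force: [-0.2, 0.7, -0.4]
grip_width: 0.0155
grasp_force: 50.0
```

Call:
{"fn": "arm_command", "kwargs": {"series": "0 0 1 0 255;0 0 1 0 255;0 0 0 0 255"}}

```text
time_s: 20.1
tool_pos: [0.5106, 0.3207, 0.0682]
tool_rot: [179.9, 0.0, 38.0]
force: [-2.5, -3.9, 7.4]
grip_width: 0.0154
grasp_force: 50.0
```

```bash
python3 - <<'E'
from h import *
s=cams.read_camera('side');t=cams.read_camera('top');cv2.imwrite('pics/s8.png',s);cv2.imwrite('pics/t8.png',t)
o=telemetry.get_obs();print(o['tool_pos'],o['force'])
r=s[190:225,170:232].astype(int)
for i in range(len(r)):print(190+i,' '.join('%2d'%(v.mean()/10) for v in r[i]))
for z in(.0865,.0925):print(z,[proj('side',[.5787+a*.788,.3744+a*.616,z]).round(1).tolist() for a in(-.045,0,.045)])
E
```

```text
[0.51061569 0.32068231 0.0681451 ] [-2.87746554 -2.26114476  8.3590161 ]
190 11 10 10  8  6  8 10 10 10 11 11 10 11 11 11 11 11 11 11 11 12 13 12 12 12 13 13 13 13 14 14 15 15 11  5  6  6  6  6  6  6  6  6  5  5  6  7  7  7  6  5  5  5  5  5  5  5  5  5  5  5  4
191 10 10  8  6  8 10 18 22 23 23 22 22 22 22 22 20 16 14 15 15 16 15 17 19 19 19 19 19 19 19 19 20 20 21 21 20 20 20 20 20 15  6  3  5  6  7  7  7  7  6  5  4  5  5  5  5  5  5  4  4  5  5
192  9  6  8 10 11  9 18 21 20 20 20 20 20 21 21 21 21 21 21 21 21 21 21 21 21 20 20 20 20 20 20 20 20 20 20 20 20 20 21 21 15  7  7  7  7  7  7  7  7  7  6  5  5  5  5  5  5  5  4  4  5  5
193  6  8 10 10 10 10 18 21 21 21 20 20 20 20 21 21 21 21 20 21 21 21 21 20 20 20 20 20 20 20 20 20 20 20 20 20 20 20 21 15  7  7  7  7  7  7  7  7  7  7  7  7  7  7  7  7  7  7  7  7  7  7
194  9 10 10 11 10 15 19 21 21 20 21 20 21 21 21 20 20 20 21 20 20 20 21 21 21 20 20 20 20 20 20 20 20 20 20 20 20 20 21 16  8  7  7  7  7  7  7  7  7  7  7  7  7  7  8  7  7  7  7  7  7  7
195 10 10 10 10  9 15 20 21 21 21 21 21 21 21 20 21 21 21 21 21 21 21 20 21 2
[... 5034 characters left out ...]
  2  2  3  3  2  4
222 10  9  9  9  9  9  9  9  9 10  9  9  9 10 10 10 10 10 10 11  9 10 10 10 10 10 10 11 11 11 11 12 12 12 12 12 12 12 16 16 15 15 15 14 14 16 17 16 17 15 14 14 10  3  2  3  3  3  3  3  3  4
223 12  9 10 10  9  9  9  9  9  9  9  9  9  9  9 10  9  9  9  9  9  9  9  9  9  9  9  9  9  9  9  9  9  9  9  9  9 12 16 16 15 16 16 16 16 16 16 15 15 16 16 16 12  6  2  2  2  2  2  2  2  4
224 13 10  9 10 10  9  9  9  9 10  9  9  9 10 10 10 10 10 10  9 10 10  9  9  9 10  9 10  9 10 10  9  9  9  9 10 10  8 11 14 15 16 15 15 15 15 16 16 15 15 16 16 12  6  2  3  3  3  3  2  2  4
0.0865 [[212.1, 214.0], [195.1, 214.0], [178.1, 214.1]]
0.0925 [[212.0, 212.4], [195.0, 212.4], [177.9, 212.4]]
```

Contact with the floor (8 N) at tool z 0.068, so the disc bottom is at about 0.0875. The hub sits at (196,211.5) against (195,212.4) predicted for home, roughly 2 mm short. Releasing and rising.

Call:
{"fn": "arm_command", "kwargs": {"series": "0 0 -0.8 0 255;0 0 0 0 0;0 0 0 0 0;0 0 0 0 0;0 0 0 0 0;0 0 0 0 0;0 0 0 0 0;0 0 0 0 0;0 0 0 0 0;0 0 0 0 0;0 0 0 0 0;0 0 0 0 0;0 0 0 0 0;0 0 0 0 0;0 0 0 0 0"}}

```text
time_s: 21.45
tool_pos: [0.5106, 0.3207, 0.0675]
tool_rot: [180.0, 0.0, 38.0]
force: [0.2, -0.7, 0.3]
grip_width: 0.0866
grasp_force: 0.0
```

Call:
{"fn": "arm_command", "kwargs": {"series": "0 0 -3 0 0;0 0 -5 0 0;0 0 -10 0 0;0 0 -12 0 0;0 0 -15 0 0;0 0 -15 0 0;0 0 -15 0 0;0 0 -15 0 0;0 0 -15 0 0;0 0 -10 0 0;0 0 -5 0 0;0 0 0 0 0;0 0 0 0 0;0 0 0 0 0"}}

```text
time_s: 22.62
tool_pos: [0.5102, 0.3203, 0.1866]
tool_rot: [-180.0, 0.1, 38.0]
force: [-0.5, -0.8, -0.1]
grip_width: 0.0869
grasp_force: 0.0
```

```bash
python3 - <<'E'
from h import *
s=cams.read_camera('side');cv2.imwrite('pics/s9.png',s)
o=telemetry.get_obs();print(o['time_s'],o['tool_pos'],o['force'],o['grip_width'])
a=cv2.imread('pics/s8.png')[204:214,178:210];b=s[195:225,170:220]
m=cv2.matchTemplate(b,a,cv2.TM_SQDIFF_NORMED);_,_,l,_=cv2.minMaxLoc(m);print('shift',l[0]-8,l[1]-9,m.min())
r=s[195:230,205:245].max(2)
for i in range(len(r)):print(195+i,''.join('#' if v<60 else 'o' if v>200 else '.' for v in r[i]))
E
```

```text
22.6667 [0.51013921 0.3202975  0.18648748] [ 0.15557365  0.04549026 -0.71693476] 0.08713864045875776
shift 0 0 0.0028921394
195 ooooo...................................
196 ooooo...................................
197 ........................................
198 ........................................
199 ........................................
200 ........................................
201 ...................########.............
202 ...................########.............
203 ...................########.............
204 .ooo...............########.............
205 .oooo..............########.............
206 ...ooo.............########.............
207 ...oooo............########.............
208 ....oooo...........########.............
209 ....oooo...........########.............
210 .....oooooooooooo..########.............
211 .o...ooooooooooooo.########.............
212 .....ooooooooooooo..########............
213 .....ooooooooooooo....#..##.............
214 ....oooo................................
215 ooooooo.................................
216 oooooo............########..............
217 oooooo............########..............
218 ooooo.............########..............
219 oo................########..............
220 oo................##########............
221 oo.oo.............#########.............
222 ..............oo..#########.............
223 ...................########.............
224 ...................########.............
225 ...................########.............
226 ........................................
227 ........................................
228 ........................................
229 ........................................
```

```bash
python3 -c "
from cell import env
print(env.sign_off())"
```

```text
the job is handed in; nothing more can be done
None
```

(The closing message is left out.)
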